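# Lever open the pot tin with a palette knife

## Robot

A 6-joint arm with a two-finger parallel gripper is mounted at the origin on the work surface. World frame = base frame: x ahead of the robot, y to its left, z up, the work surface at z = 0. Lengths are in m, angles in rad, forces in N, time in s.
With the tool pointing down it reaches from about 0.275 to 0.75 m from the base axis. Payload 10.2 kg.
Tool frame: the origin (TCP) lies between the finger pads; the fingertips stand 22 mm ahead of it and the grasp point (between the pads) lies 3 mm ahead of it; z points along the fingers, y is the line along which they close (so a half turn about z gives the same grasp; the last joint's range is limited). The gripper opens to 85 mm and grips with 20 to 120 N. Pads are 22 mm wide; open, the fingers measure 114 mm over their backs; the gripper's body (76 mm by 85 mm) begins 54 mm behind the grasp point. The pads swing forward as they close: fully open they stand 13 mm farther back than shut.
Start: joints at [0.977, 0.313, 1.498, -0, 1.331, -0.223], TCP at [0.19, 0.489, 0.253] pointing down, gripper open.
Joint ranges: [-2.94, 2.94], [-0.97, 2.17], [0.19, 2.56], [-1.23, 4.37], [0.02, 3.11], [-2.88, 2.88]. Speed limits (rad/s): [2.39, 2.39, 3.01, 3.14, 3.14, 3.14].

## Interface

Orientations are given as a 3x3 rotation matrix whose columns are the frame's x, y, z axes.
In Python, from station import get_state, snapshot, get_calibration, close_job gives the robot as it stands.
- The arm moves only by the tool jog_arm, never from a script. Its argument "steps" is a list of rows, each a list of 7 numbers: the shift along the tool's x, y, z in m, then the turn, a rotation vector about the tool's x, y, z in degrees, then the finger opening in m, from 0 to 0.0854. A call has 1 to 12 rows; each row is the pose to reach, as a shift and turn from the pose commanded when the call began, along the tool's axes at that moment; what a row does not reach only later rows make up. A row lasts 1/12 s, in which the tool goes at most 41.7 mm and 7.16 degrees, less where a joint would pass 70% of its speed; a pose out of reach is approached as far as the arm can. A call with a gripper value outside its range is refused whole. The fingers move at their own pace and stop on an object; "newtons" is the grip in N (left out, the last holds). Time passes only in rows, so rows that repeat a pose let the fingers close. It gives the time, the measured TCP pose, the force, the opening and the grip force at its end, in the units of the state.
- get_state(): the state, without advancing time (a new reading comes with each control period).
- snapshot(name): name is "scene" or "top" or "wrist"; returns the picture (384x512x3 uint8, red, green, blue); there is no depth.
- get_calibration(name): a dict with "fov_y" (degrees; the focal length in pixels is half the picture's height over the tangent of half this angle, whatever the lens; pixels are square), "cx", "cy" (the principal point, pixels), "dist" ([k1, k2, p1, p2, k3] as OpenCV has them; the pictures are not rectified), "world_to_cam" (4x4, takes a point from world to camera coordinates). Camera axes: x right, y down, z forward; pixel columns grow to the right and rows downward; lengths in m; the calibration is good to about 2 mm. A picture is of the moment at which its call begins: read the wrist's pose just before it. get_calibration takes no time and is no camera call; for the wrist camera it gives the pose at the moment of the call.
- close_job(): hands the job in; it is judged then, once.
The state is a dict: "time": time; "q": joint angles; "qvel": joint speeds; "effort": joint torques, N m; "position": TCP position; "eef_rot": TCP orientation; "wrist_force": force on the tool from outside, world axes, zero at the start; "ft_torque": the same for the moment, N m; "gripper_width": finger opening in m; "grip_force": force on a finger pad.
Only numpy, scipy, OpenCV 4.12 (cv2) and the standard library are available. Lean on these libraries where they do the work, as an engineer would, in place of code of your own. Each camera call takes 0.05 s, during which the arm holds its last target. There are 200 camera calls.

## Task

Pick up the palette knife from the cork mat, slip its blade under the tab at the front of the flat metal tin's stiff lid and lever the lid open until it stands upright or leans back. Open it with the knife only: do not touch the lid with the gripper. Then lay the knife flat on the cork mat again and let go of it, leaving the lid standing open and the two upturned pots beside the tin where they are.

Things in the scene. Friction and masses are not known exactly. Their poses are not given: they have to be found in the camera images.
- tin: Flat dark steel tin with a pale metal lid, fixed to the table; 120 (x) by 170 (y) mm, 64 mm high without its lid. Origin: centre of its underside; x points from the front (tab side, roughly to the robot) to the hinge at the back, z up. Under the tab the front wall has a slot for a blade, y -40 to 40 mm, from z = 48 mm up to the lid's underside at z = 64 mm.
- lid (a joint): Opening angle of the tin's lid, rad: 0 closed, 1.57 upright, 1.8 fully back against its stop. The hinge is stiff: the lid stays wherever it is left and takes about 2 N at the tab to lift. The lid is a pale metal plate 5 mm thick covering the tin.
- lid_hinge (a point): Point on the lid's hinge line at its middle, at the height of the closed lid's underside: 60 mm behind the tin's centre, 64 mm up. The hinge line runs along the tin's y axis.
- lid_tab (a point): Middle of the front edge of the lid's tab, at the underside. The tab is 55 mm wide and juts out 22 mm beyond the tin's front wall; this point lies 142 mm from the hinge line and moves with the lid.
- knife: Palette knife, 210 mm long, 90 g, dark wooden handle and flat steel blade, lying on the cork mat. Origin: middle of the handle's underside; x points along the knife to the blade, z up. Handle x -55 to 55, 22 mm wide, 24 mm high; thin steel shank to x 77; blade x 75 to 155, 32 mm wide, 3 mm thick, its mid-plane 12 mm above the handle's underside.
- knife_grip (a point): Good place to hold the knife, close to its balance point: on the handle's centre line, 15 mm ahead of the handle's middle and 12 mm above its underside. Axes as the knife's.
- knife_tip (a point): Middle of the blade's front edge, 155 mm ahead of the knife's origin, at half the blade's thickness.
- mat: Cork mat fixed to the table, 250 (x) by 140 (y) by 5 mm thick. Origin: centre of its underside; z up.
- pot_near: Upturned terracotta pot, 56 mm across, 55 mm high, standing on the table between tin and mat, nearer the robot; not to be disturbed. Origin: centre of its underside.
- pot_far: Upturned silver-painted pot, 56 mm across, 55 mm high, standing on the table between tin and mat, farther from the robot; not to be disturbed. Origin: centre of its underside.
Mind the look-alikes: they are no part of the job. What is meant by the tin is not blue, and is the smaller of those in its own colour.

How it is judged:
By the outcome, as a careful person would: the job done as asked, in the order asked, and still so for the second after the job is handed in, with the robot touching nothing.
It also fails if it takes over 61 s, if anything falls off the work surface, if the arm or the gripper's body presses on something with over 40 N, if the wrist force passes 120 N, or if a joint passes its speed limit or range.

## Working session

There is one attempt and no reset: what is moved stays moved. The work goes in short steps, Python scripts to look and compute and a tool call to move; the robot and the scene stay as the last step left them, time stands still between calls to the robot, and variables do not carry over. Pictures are saved under pics/ and viewed, at most 10 in all, crops included, and the job is handed in when it is done.

Besides the shell and the picture viewer there is one more tool, called as name(argument=value, ...), one argument or row to a line, values as JSON. jog_arm: Moves the arm, as the interface text tells. Its arguments: {"type":"object","properties":{"steps":{"type":"array"},"newtons":{"type":"number"}},"required":["steps"]}

```bash
mkdir -p pics; cat > h.py <<'E'
import numpy as np, cv2
from station import get_state, snapshot, get_calibration, close_job
def cam(n):
    c=get_calibration(n); f=192/np.tan(np.radians(c["fov_y"])/2)
    return np.array([[f,0,c["cx"]],[0,f,c["cy"]],[0,0,1]]),np.array(c["dist"],float),np.array(c["world_to_cam"])
def ray(n,px,z,c=None):
    "pixels -> world points at height z"
    K,d,T=c or cam(n)
    u=cv2.undistortPoints(np.array(px,float).reshape(-1,1,2),K,d).reshape(-1,2)
    R,t=T[:3,:3],T[:3,3]; o=-R.T@t
    v=np.c_[u,np.ones(len(u))]@R
    return o+v*((z-o[2])/v[:,2])[:,None]
def proj(n,P,c=None):
    K,d,T=c or cam(n)
    return cv2.projectPoints(np.array(P,float).reshape(-1,1,3),cv2.Rodrigues(T[:3,:3])[0],T[:3,3],K,d)[0].reshape(-1,2)
def save(n,name,crop=None,s=1):
    im=snapshot(n)[:,:,::-1]
    if crop: x0,y0,x1,y1=crop; im=im[y0:y1,x0:x1]
    cv2.imwrite(f"pics/{name}.png",cv2.resize(im,None,fx=s,fy=s,interpolation=cv2.INTER_CUBIC))
E
python3 -c "
from h import *
save('top','top',None,1.5); save('scene','scene',None,1.5)
for n in('top','scene','wrist'):
  T=cam(n)[2];print(n,-T[:3,:3].T@T[:3,3], T[2,:3])
s=get_state();print(s['time'],s['position'],s['eef_rot'])"
```

```text
top [ 0.40687184 -0.11019676  1.04834832] [ 0.10255119 -0.00960501 -0.99468135]
scene [ 1.15374649 -1.06325563  0.93864613] [-0.45479148  0.65752868 -0.60068356]
wrist [0.12951558 0.51248927 0.37370432] [ 0.24108572 -0.09540289 -0.96580327]
0.1 [0.19015384 0.48913859 0.25280176] [[-9.32022770e-01  3.62399132e-01 -6.51948904e-04]
 [ 3.62399625e-01  9.32022315e-01 -9.57246999e-04]
 [ 2.60725445e-04 -1.12844204e-03 -9.99999329e-01]]
```

View pics/top.png

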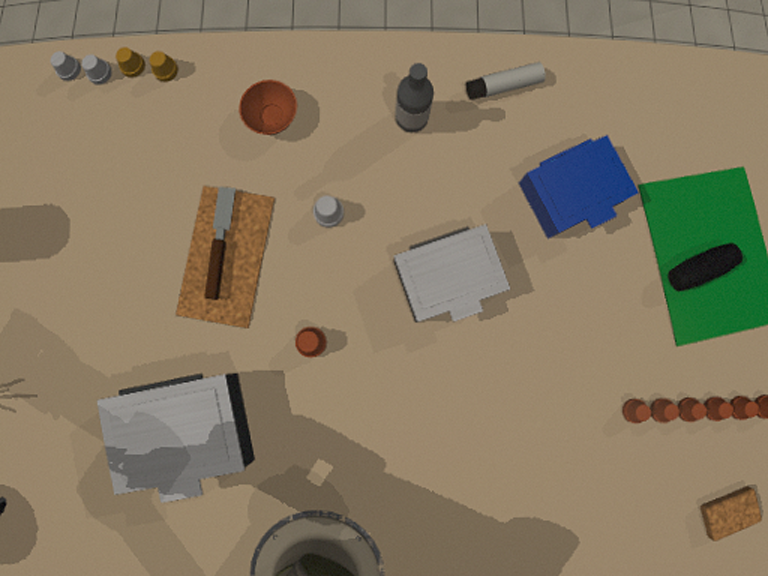

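View pics/scene.png

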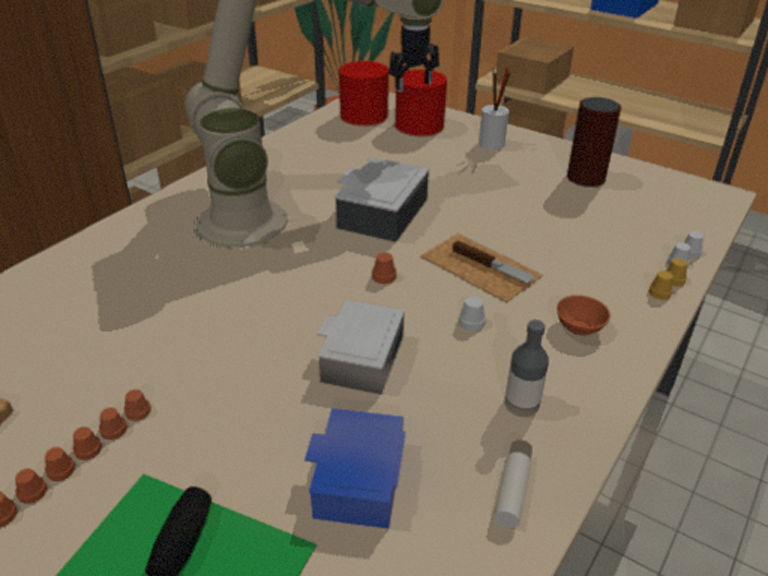

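Top view (1.5x pixels): the tin could be the large grey tin at (178,437), the smaller grey tin at (452,273) or the blue one at (580,187). I choose the smaller grey one, which also stands beside the pots at (328,211) and (310,341). The knife is on the cork mat, handle (215,268), blade (225,210). The only other handle-like thing is the black object on the green mat, (705,267), and it isn't the knife.

```bash
python3 -c "
from h import *
save('top','crop',(110,115,350,245),3.3)"
```

```text
(no output)
```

View pics/crop.png

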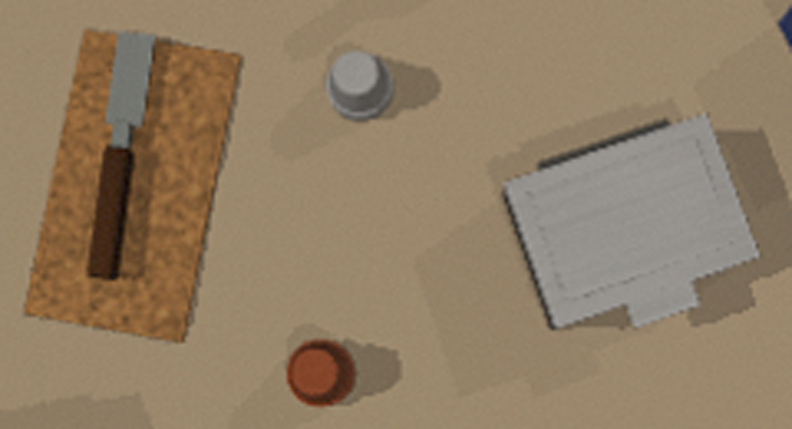

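The crop confirms it: handle ends (117,147) and (103,277), blade tip (137,34), lid corners (503,184), (708,114), (757,257), (553,328), tab front edge (635,327)–(697,306), pot tops (358,75) and (319,371).

```bash
python3 -c "
from h import *
np.set_printoptions(precision=4,suppress=True)
f=lambda p:np.array(p,float)/3.3+[110,115]
L=ray('top',f([(503,184),(708,114),(757,257),(553,328)]),.069)
T=ray('top',f([(635,327),(697,306)]),.069)
print('lid',L,[np.linalg.norm(L[i]-L[i-1]) for i in range(4)])
print('tab',T,T.mean(0), np.linalg.norm(T[0]-T[1]))
c=L.mean(0); x=(L[0]+L[1]-L[2]-L[3])[:2]; print('tin c',c,'yaw',np.degrees(np.arctan2(x[1],x[0])))
H=ray('top',f([(117,147),(103,277)]),.029); tip=ray('top',f([(137,34)]),.0185)
print('handle',H,H.mean(0),np.linalg.norm(H[0]-H[1]),'tip',tip,np.linalg.norm(tip[0]-H.mean(0)))
d=tip[0]-H.mean(0);print('yaw',np.degrees(np.arctan2(d[1],d[0])))
M=ray('top',f([(85,30),(242,55),(184,341),(25,314)]),.005);print('mat',M,M.mean(0),np.degrees(np.arctan2(*(M[0]-M[3])[1::-1])))
print('pots',ray('top',f([(358,75),(319,371)]),.055))
"
```

```text
lid [[ 0.5729 -0.1357  0.069 ]
 [ 0.6309 -0.2985  0.069 ]
 [ 0.5168 -0.3357  0.069 ]
 [ 0.4602 -0.175   0.069 ]] [np.float64(0.11933958856183567), np.float64(0.17276502911049316), np.float64(0.11994853478804986), np.float64(0.17033616665308093)]
tab [[ 0.4613 -0.2389  0.069 ]
 [ 0.478  -0.2876  0.069 ]] [ 0.4697 -0.2633  0.069 ] 0.05150768778116451
tin c [ 0.5452 -0.2362  0.069 ] yaw 18.646811288874503
handle [[0.6088 0.182  0.029 ]
 [0.5009 0.1894 0.029 ]] [0.5549 0.1857 0.029 ] 0.10815589312191842 tip [[0.7081 0.1724 0.0185]] 0.15419112646867003
yaw -4.966650728196774
mat [[0.7159 0.2219 0.005 ]
 [0.6934 0.0847 0.005 ]
 [0.4504 0.1263 0.005 ]
 [0.4715 0.2624 0.005 ]] [0.5828 0.1738 0.005 ] -9.412408472904772
pots [[ 0.6633 -0.0191  0.055 ]
 [ 0.4259  0.0075  0.055 ]]
```

```bash
cat >> h.py <<'E'
from scipy.spatial.transform import Rotation as Ro
np.set_printoptions(precision=4,suppress=True)
def go(p,yaw,pitch=0):
    "shift (tool axes) and turn (deg) to TCP p with tool down, tool x at yaw deg"
    s=get_state(); R=np.array(s["eef_rot"])
    a=np.radians(yaw); x=np.array([np.cos(a),np.sin(a),0]); z=np.array([0,0,-1.])
    G=np.c_[x,np.cross(z,x),z]
    if pitch: G=Ro.from_rotvec(np.radians(pitch)*G[:,1]).as_matrix()@G
    print('t',round(s["time"],2),'q6',round(s["q"][5],2),'F',np.array(s["wrist_force"]),'w',round(s["gripper_width"],4),'shift',R.T@(np.array(p)-s["position"]),'turn',Ro.from_matrix(R.T@G).as_rotvec(degrees=True))
E
python3 -c "
from h import *
go((.57,.184,.13),175)"
```

```text
t 0.15 q6 -0.22 F [ 0.5469 -0.1026 -0.8956] w 0.0854 shift [-0.4647 -0.1467  0.1229] turn [ -0.0522  -0.0204 -16.2421]
```

jog_arm(
  steps=[
    [-0.116,-0.037,0.03,0,0,-4,0.07],
    [-0.465,-0.147,0.123,0,0,-16.2,0.07],
    [-0.465,-0.147,0.123,0,0,-16.2,0.07],
    [-0.465,-0.147,0.123,0,0,-16.2,0.07],
    [-0.465,-0.147,0.123,0,0,-16.2,0.07],
    [-0.465,-0.147,0.123,0,0,-16.2,0.07],
    [-0.465,-0.147,0.123,0,0,-16.2,0.07],
    [-0.465,-0.147,0.123,0,0,-16.2,0.07],
    [-0.465,-0.147,0.123,0,0,-16.2,0.07],
    [-0.465,-0.147,0.123,0,0,-16.2,0.07],
    [-0.465,-0.147,0.123,0,0,-16.2,0.07],
    [-0.465,-0.147,0.123,0,0,-16.2,0.07],
  ],
)

```text
time: 1.15
position: [0.5658, 0.1868, 0.1314]
eef_rot: [[-0.996, 0.088, -0.001], [0.088, 0.996, -0.0], [0.001, -0.0, -1.0]]
wrist_force: [-0.5, 1.2, 0.5]
gripper_width: 0.0703
grip_force: 0.0
```

jog_arm(
  steps=[
    [0,0,0,0,0,0,0.07],
    [0,0,0,0,0,0,0.07],
    [0,0,0,0,0,0,0.07],
    [0,0,0,0,0,0,0.07],
  ],
)

```text
time: 1.48
position: [0.5639, 0.1894, 0.1326]
eef_rot: [[-0.996, 0.087, 0.0], [0.087, 0.996, 0.0], [-0.0, 0.0, -1.0]]
wrist_force: [-0.6, 0.3, 0.0]
gripper_width: 0.07
grip_force: 0.0
```

```bash
python3 -c "
from h import *
go((.57,.184,.13),175)
np.save('cw.npy',np.array(cam('wrist'),dtype=object),allow_pickle=True)
save('wrist','w1',None,1.5)"
```

```text
t 1.48 q6 -1.36 F [-0.5955  0.2513  0.0391] w 0.07 shift [-0.0066 -0.0049  0.0026] turn [0.0092 0.0056 0.0319]
```

View pics/w1.png

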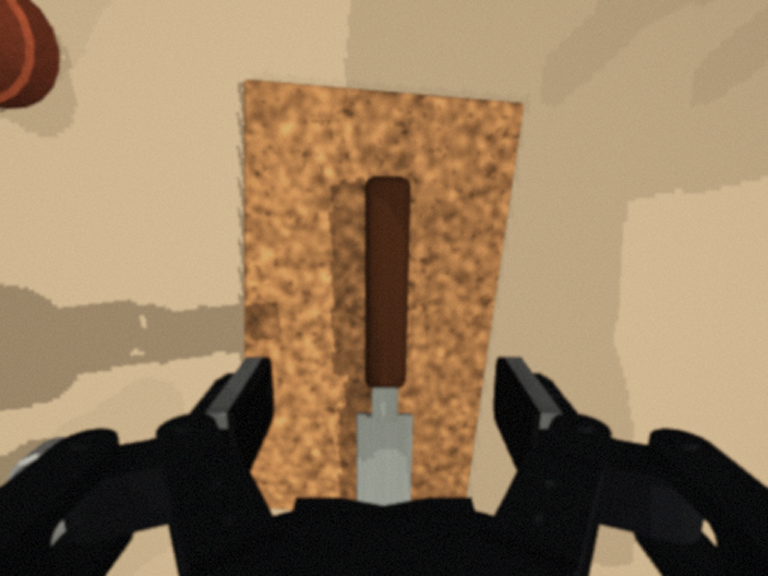

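Wrist view: handle from (388,180) to (386,386), aligned with the tool; blade at (385,455); fingers on both sides.

```bash
python3 -c "
from h import *
H=ray('wrist',np.array([(388,179),(386,386)])/1.5,.029);print(H,H.mean(0),np.linalg.norm(H[0]-H[1]))
d=H[1]-H[0];a=np.degrees(np.arctan2(d[1],d[0]));print(a)
g=H.mean(0)+.015*d/np.linalg.norm(d);print(g);go((g[0],g[1],.029),180+a)"
```

```text
[[0.5038 0.1965 0.029 ]
 [0.6096 0.1866 0.029 ]] [0.5567 0.1915 0.029 ] 0.10624742815630453
-5.352475071296244
[0.5716 0.1901 0.029 ]
t 1.53 q6 -1.36 F [-0.3724  0.3206  0.1646] w 0.0699 shift [-0.0076  0.0013  0.1037] turn [0.0101 0.0226 0.4006]
```

jog_arm(
  steps=[
    [-0.004,0.001,0.03,0,0,0.4,0.06],
    [-0.008,0.001,0.06,0,0,0.4,0.06],
    [-0.008,0.001,0.085,0,0,0.4,0.06],
    [-0.008,0.001,0.098,0,0,0.4,0.06],
    [-0.008,0.001,0.103,0,0,0.4,0.06],
    [-0.008,0.001,0.103,0,0,0.4,0.06],
    [-0.008,0.001,0.103,0,0,0.4,0.04],
    [-0.008,0.001,0.103,0,0,0.4,0.03],
  ],
  newtons=30,
)

```text
time: 2.2
position: [0.5735, 0.1891, 0.0309]
eef_rot: [[-0.996, 0.095, 0.003], [0.095, 0.996, 0.0], [-0.003, 0.001, -1.0]]
wrist_force: [-0.6, 0.2, 0.0]
gripper_width: 0.0368
grip_force: 0.0
```

jog_arm(
  steps=[
    [0,0,0,0,0,0,0.025],
    [0,0,0,0,0,0,0.02],
    [0,0,0,0,0,0,0.01],
    [0,0,0,0,0,0,0.005],
    [0,0,0,0,0,0,0],
    [0,0,0,0,0,0,0],
    [0,0,0,0,0,0,0],
    [0,0,0,0,0,0,0],
  ],
  newtons=110,
)

```text
time: 2.87
position: [0.5734, 0.1889, 0.0309]
eef_rot: [[-0.995, 0.095, 0.002], [0.095, 0.995, 0.0], [-0.002, 0.001, -1.0]]
wrist_force: [-2.0, 1.0, 8.2]
gripper_width: 0.0199
grip_force: 108.2
```

jog_arm(
  steps=[
    [0,0,-0.015,0,0,0,0],
    [0,0,-0.04,0,0,0,0],
    [0,0,-0.08,0,0,0,0],
    [0,0,-0.12,0,0,0,0],
    [0,0,-0.15,0,0,0,0],
    [0,0,-0.16,0,0,0,0],
  ],
)

```text
time: 3.37
position: [0.5741, 0.189, 0.1949]
eef_rot: [[-0.995, 0.095, 0.008], [0.095, 0.995, 0.001], [-0.008, 0.002, -1.0]]
wrist_force: [1.2, 0.5, -0.5]
gripper_width: 0.0195
grip_force: 107.7
```

```bash
python3 -c "
from h import *
go((.309,-.3176,.17),199)"
```

```text
t 3.37 q6 -1.35 F [ 1.1754  0.465  -0.526 ] w 0.0195 shift [ 0.216  -0.5295  0.0221] turn [  0.0038   0.4867 -24.4421]
```

jog_arm(
  steps=[
    [0.006,-0.014,0,0,0,-0.6,0],
    [0.017,-0.042,0,0,0,-2,0],
    [0.03,-0.073,0,0,0.1,-3.5,0],
    [0.043,-0.105,0,0,0.1,-5,0],
    [0.056,-0.137,0,0,0.2,-6.5,0],
    [0.069,-0.169,0,0,0.2,-8,0],
    [0.082,-0.2,0,0,0.3,-9.5,0],
    [0.095,-0.232,0,0,0.3,-11,0],
    [0.108,-0.264,0,0,0.4,-12.5,0],
    [0.121,-0.296,0.005,0,0.4,-14,0],
    [0.134,-0.328,0.01,0,0.5,-15.5,0],
    [0.144,-0.352,0.015,0,0.5,-17,0],
  ],
)

```text
time: 4.37
position: [0.3945, -0.1496, 0.1738]
eef_rot: [[-0.98, -0.201, -0.009], [-0.201, 0.98, -0.001], [0.009, 0.001, -1.0]]
wrist_force: [0.7, -0.6, -0.7]
gripper_width: 0.0195
grip_force: 107.7
```

```bash
python3 -c "
from h import *
go((.309,-.3176,.17),199)"
```

```text
t 4.37 q6 -2.41 F [ 0.6865 -0.5722 -0.6606] w 0.0195 shift [ 0.1174 -0.1474  0.0046] turn [ 0.1025 -0.5121 -7.4212]
```

Joint 6 would run into its limit with the knife fully aligned to the tin, so I'll come in skewed about 14°. The 55 mm tab has room for the 32 mm blade at that angle.

```bash
python3 -c "
from h import *
go((.304,-.272,.15),185)"
```

```text
t 4.37 q6 -2.41 F [ 0.6865 -0.5722 -0.6606] w 0.0195 shift [ 0.113  -0.1017  0.0247] turn [ 0.0393 -0.5207  6.5787]
```

jog_arm(
  steps=[
    [0.02,-0.02,0.005,0,0,1.5,0],
    [0.045,-0.04,0.01,0,-0.2,3,0],
    [0.07,-0.063,0.015,0,-0.4,4.5,0],
    [0.092,-0.083,0.02,0,-0.5,6,0],
    [0.106,-0.095,0.024,0,-0.5,6.6,0],
    [0.113,-0.102,0.025,0,-0.5,6.6,0],
    [0.113,-0.102,0.025,0,-0.5,6.6,0],
    [0.113,-0.102,0.025,0,-0.5,6.6,0],
  ],
)

```text
time: 5.03
position: [0.3056, -0.2702, 0.15]
eef_rot: [[-0.996, -0.086, -0.0], [-0.086, 0.996, 0.001], [-0.0, 0.001, -1.0]]
wrist_force: [0.5, -0.5, -0.8]
gripper_width: 0.0197
grip_force: 107.8
```

```bash
python3 -c "
from h import *
go((.304,-.272,.15),185)
im=[snapshot(n) for n in('wrist','scene')]
T=[[.4697,-.2633,.069],[.4602,-.175,.069],[.4613,-.2389,.069],[.478,-.2876,.069]]
print(proj('wrist',T)*1.5)
a=cv2.resize(im[0],None,fx=1.5,fy=1.5);cv2.imwrite('pics/w2.png',a[:,:,::-1])
b=cv2.resize(im[1][150:330,150:390],None,fx=3.3,fy=3.3,interpolation=2);cv2.imwrite('pics/s2.png',b[:,:,::-1])"
```

```text
t 5.03 q6 -2.67 F [ 0.5243 -0.4826 -0.7775] w 0.0197 shift [ 0.0018 -0.0017 -0.    ] turn [ 0.0701  0.0041 -0.0563]
[[369.4555 603.321 ]
 [532.8841 601.0769]
 [415.6345 594.0632]
 [323.9991 612.4227]]
```

View pics/w2.png

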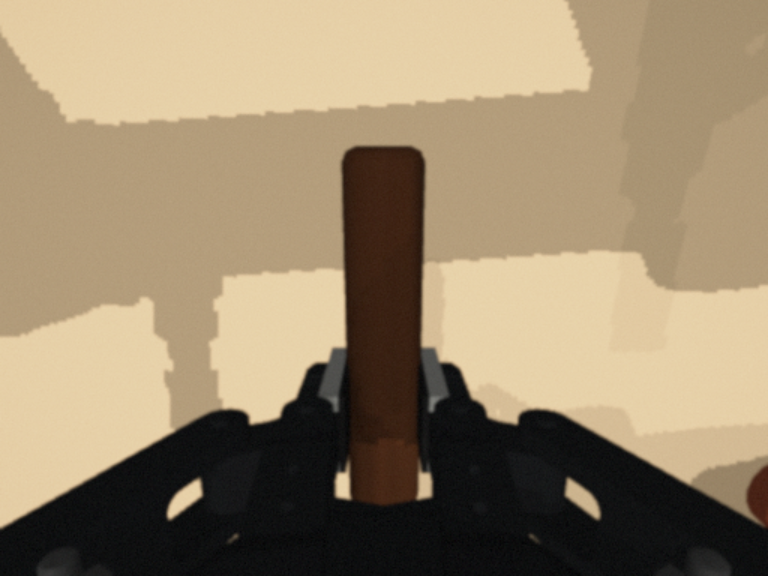

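View pics/s2.png

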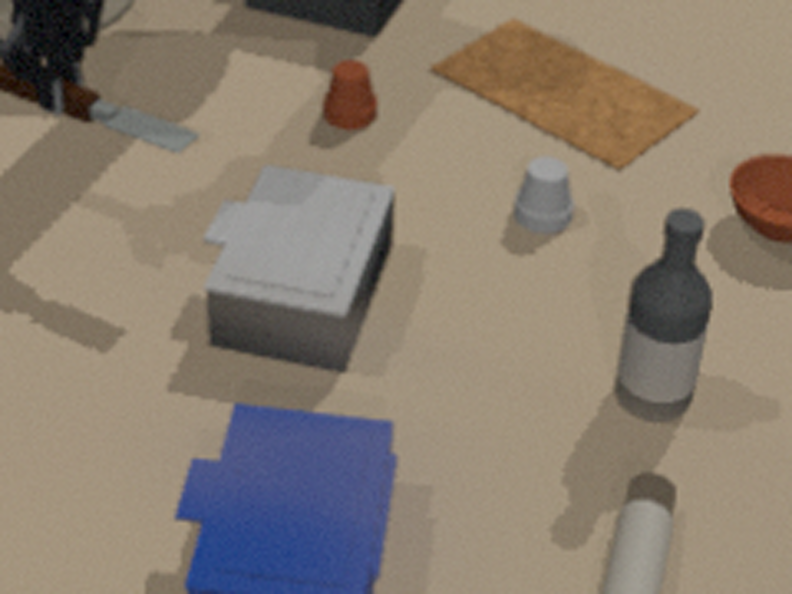

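The scene crop shows the knife held level, tip edge about (180,152)–(198,134), and the tab's front edge (207,240)–(222,204). The wrist picture shows only the handle, so I'll check the tip and tab against the scene and top cameras.

```bash
python3 -c "
from h import *
f=lambda p:np.array(p,float)/3.3+[150,150]
T=ray('scene',f([(207,240),(222,204)]),.069);print('tab',T,T.mean(0))
L=ray('scene',f([(268,169),(394,188),(347,316),(209,289)]),.069);print('lid',L)
print(proj('scene',[[.443,-.258,.136]])*3.3-495, ray('scene',f([(189,143)]),.136))
im=snapshot('top');p=proj('top',[[.443,-.258,.136],[.4697,-.2633,.069]]);print(p)
u,v=p[0].astype(int);print((u-40,v-40))
cv2.imwrite('pics/t2.png',cv2.resize(im[v-60:v+60,u-80:u+80],None,fx=5,fy=5,interpolation=2)[:,:,::-1]);print('crop0',u-80,v-60)"
```

```text
tab [[ 0.4881 -0.2896  0.069 ]
 [ 0.4684 -0.2439  0.069 ]] [ 0.4782 -0.2667  0.069 ]
lid [[ 0.4711 -0.1801  0.069 ]
 [ 0.5792 -0.1366  0.069 ]
 [ 0.6393 -0.2975  0.069 ]
 [ 0.5284 -0.3372  0.069 ]]
[[185.7873 140.963 ]] [[ 0.4471 -0.2586  0.136 ]]
[[314.0704 220.2618]
 [311.8588 210.8904]]
(np.int64(274), np.int64(180))
crop0 234 160
```

View pics/t2.png

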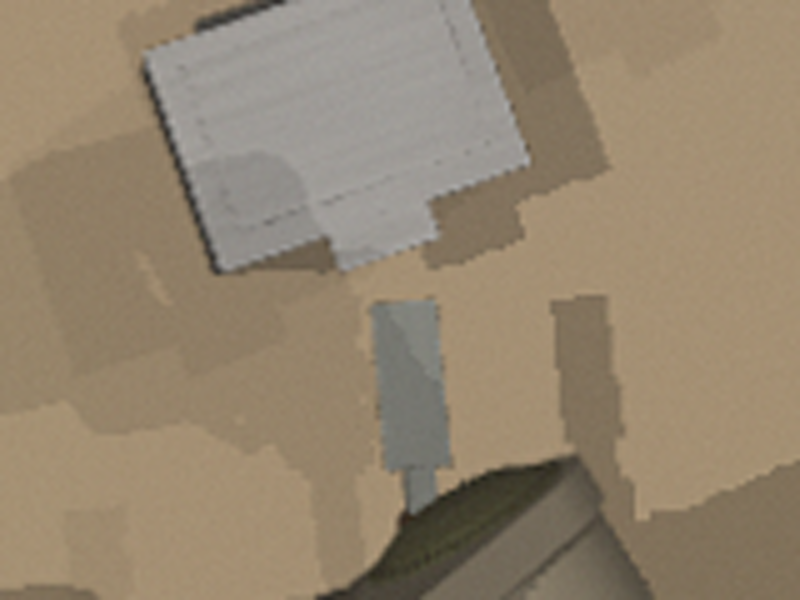

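```bash
python3 -c "
from h import *
go((.308,-.273,.069),185)"
```

```text
t 5.18 q6 -2.67 F [-0.6626  0.5901 -0.4611] w 0.02 shift [-0.0016 -0.0035  0.0811] turn [0.0449 0.0105 0.053 ]
```

jog_arm(
  steps=[
    [0,-0.001,0.01,0,0,0,0],
    [-0.001,-0.002,0.03,0,0,0,0],
    [-0.001,-0.003,0.05,0,0,0,0],
    [-0.0015,-0.0035,0.068,0,0,0,0],
    [-0.0015,-0.0035,0.078,0,0,0,0],
    [-0.0015,-0.0035,0.081,0,0,0,0],
    [-0.0015,-0.0035,0.081,0,0,0,0],
    [-0.0015,-0.0035,0.081,0,0,0,0],
  ],
)

```text
time: 5.85
position: [0.3077, -0.2738, 0.0696]
eef_rot: [[-0.996, -0.087, 0.0], [-0.087, 0.996, 0.0], [-0.0, 0.0, -1.0]]
wrist_force: [-0.5, -0.2, -0.7]
gripper_width: 0.0196
grip_force: 107.8
```

```bash
python3 -c "
from h import *
go((.3537,-.2691,.069),185)
b=cv2.resize(snapshot('scene')[165:265,150:290],None,fx=5,fy=5,interpolation=2);cv2.imwrite('pics/s3.png',b[:,:,::-1])
print(proj('scene',[[.446,-.261,.055]])*5-[750,825])"
```

```text
t 5.85 q6 -2.67 F [-0.4745 -0.1616 -0.7151] w 0.0196 shift [-0.0463  0.0007  0.0006] turn [0.0023 0.0232 0.0072]
[[288.9676 253.6288]]
```

View pics/s3.png

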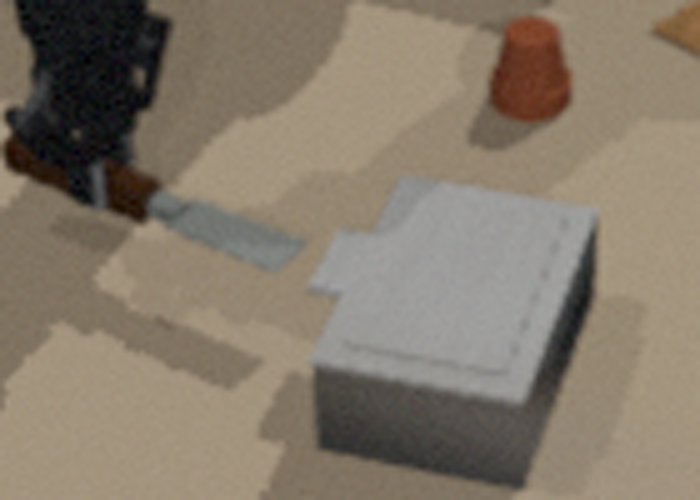

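The blade tip is at about (290,254), as predicted, and level with the gap below the tab at (335,265). Inserting now.

jog_arm(
  steps=[
    [-0.006,0,0.0005,0,0,0,0],
    [-0.014,0,0.0005,0,0,0,0],
    [-0.022,0.0005,0.0005,0,0,0,0],
    [-0.03,0.0005,0.0005,0,0,0,0],
    [-0.037,0.0005,0.0005,0,0,0,0],
    [-0.043,0.0005,0.0005,0,0,0,0],
    [-0.046,0.0005,0.0005,0,0,0,0],
    [-0.046,0.0005,0.0005,0,0,0,0],
  ],
)

```text
time: 6.57
position: [0.3536, -0.2693, 0.0684]
eef_rot: [[-0.996, -0.087, -0.0], [-0.087, 0.996, 0.001], [-0.0, 0.001, -1.0]]
wrist_force: [-0.4, -0.3, -0.9]
gripper_width: 0.0197
grip_force: 107.8
```

```bash
python3 -c "
from h import *
s=get_state();print(s['position'],s['wrist_force'],s['q'][5])
R=np.array(s['eef_rot']);p0=np.array(s['position'])
u=np.array([np.cos(np.radians(19)),np.sin(np.radians(19)),0])
H=np.array([.6047,-.218,.064])
r=.120
for th in (0,5,10,20,30,40,50,60,70,80,90,98,103):
  t=np.radians(th)
  # blade mid lies 2 mm below contact (perp. to lid)
  tip=H-u*r*np.cos(t)+np.array([0,0,r*np.sin(t)])-.002*(u*np.sin(t)*1.0+np.array([0,0,np.cos(t)]))
  a=np.radians(5+min(12,12*th/60.));k=np.array([np.cos(a),np.sin(a),0])
  p=tip-.138*k+np.array([0,0,.0139])
  print(th,R.T@(p-p0),'turn z',-(np.degrees(a)-5))
"
```

```text
[ 0.3536 -0.2693  0.0684] [-0.4187 -0.2646 -0.9012] -2.5743249426394956
0 [-0.0002  0.0002 -0.0075] turn z -0.0
5 [-0.0005 -0.0022 -0.0179] turn z -1.0000000000000009
10 [-0.0017 -0.0043 -0.0283] turn z -2.0
20 [-0.0069 -0.0078 -0.0486] turn z -4.0
30 [-0.0156 -0.0106 -0.0677] turn z -6.0
40 [-0.0276 -0.0125 -0.0851] turn z -8.0
50 [-0.0424 -0.0137 -0.1001] turn z -9.999999999999998
60 [-0.0598 -0.0143 -0.1124] turn z -12.0
70 [-0.078  -0.0098 -0.1215] turn z -12.0
80 [-0.0975 -0.0049 -0.1273] turn z -12.0
90 [-0.1177  0.0001 -0.1294] turn z -12.0
98 [-0.134   0.0042 -0.1286] turn z -12.0
103 [-0.144   0.0067 -0.1268] turn z -12.0
```

jog_arm(
  steps=[
    [0,0,-0.004,0,0,0,0],
    [0,0,-0.0075,0,0,0,0],
    [0,-0.001,-0.012,0,0,-0.5,0],
    [-0.0005,-0.002,-0.018,0,0,-1,0],
    [-0.001,-0.003,-0.023,0,0,-1.5,0],
    [-0.0017,-0.0043,-0.0283,0,0,-2,0],
    [-0.004,-0.006,-0.0385,0,0,-3,0],
    [-0.007,-0.008,-0.0486,0,0,-4,0],
    [-0.007,-0.008,-0.0486,0,0,-4,0],
  ],
)

```text
time: 7.32
position: [0.3614, -0.2776, 0.1189]
eef_rot: [[-0.988, -0.157, 0.002], [-0.157, 0.988, -0.002], [-0.001, -0.002, -1.0]]
wrist_force: [-0.1, -0.7, -0.6]
gripper_width: 0.0196
grip_force: 108.1
```

```bash
cat > arc.py <<'E'
from h import *
import sys
b=cv2.resize(snapshot('scene')[140:265,150:310],None,fx=4,fy=4,interpolation=2);cv2.imwrite('pics/%s.png'%sys.argv[1],b[:,:,::-1])
s=get_state();print(s['position'],s['wrist_force'],s['q'][5],s['time'])
R=np.array(s['eef_rot']);p0=np.array(s['position']);now=np.degrees(np.arctan2(-R[1,0],-R[0,0]))
u=np.array([np.cos(np.radians(19)),np.sin(np.radians(19)),0])
H=np.array([.6047,-.218,.064]);r=.120
for th in (20,30,40,50,60,70,80,90,98,104):
  t=np.radians(th)
  tip=H-u*r*np.cos(t)+np.array([0,0,r*np.sin(t)])-.002*(u*np.sin(t)+np.array([0,0,np.cos(t)]))
  y=5+min(12,12*th/60.);a=np.radians(y);k=np.array([np.cos(a),np.sin(a),0])
  print(th,R.T@(tip-.138*k+np.array([0,0,.0139])-p0),'turn z',now-y)
E
python3 arc.py s4
```

```text
[ 0.361  -0.2773  0.1179] [-0.1882 -0.0811 -0.268 ] -2.6410515803805725 7.3667
20 [-0.0002  0.0007  0.0009] turn z -0.03940557519343457
30 [-0.0087 -0.0026 -0.0182] turn z -2.0394055751934346
40 [-0.0205 -0.0054 -0.0356] turn z -4.039405575193435
50 [-0.0353 -0.0077 -0.0506] turn z -6.039405575193435
60 [-0.0526 -0.0095 -0.0628] turn z -8.039405575193435
70 [-0.0711 -0.0063 -0.072 ] turn z -8.039405575193435
80 [-0.0909 -0.0028 -0.0777] turn z -8.039405575193435
90 [-0.1114  0.0008 -0.0799] turn z -8.039405575193435
98 [-0.1279  0.0038 -0.079 ] turn z -8.039405575193435
104 [-0.14    0.0059 -0.0768] turn z -8.039405575193435
```

View pics/s4.png

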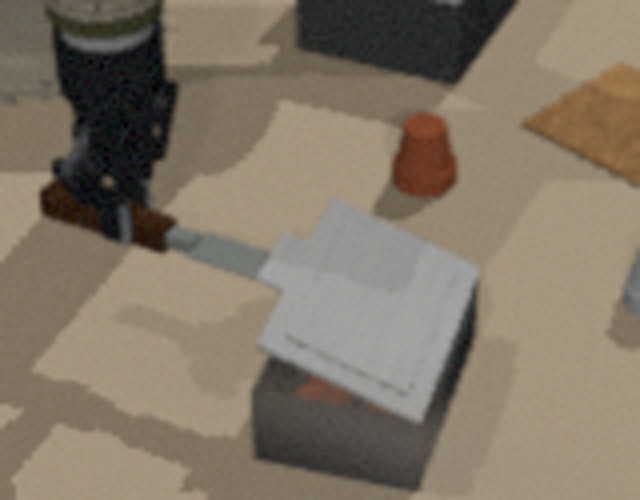

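The lid is lifted by about 20°, with the blade still under the tab at (265,262). I'll carry on along the arc.

jog_arm(
  steps=[
    [-0.0035,-0.001,-0.0085,0,0,-1,0],
    [-0.009,-0.0026,-0.018,0,0,-2,0],
    [-0.0145,-0.004,-0.027,0,0,-3,0],
    [-0.0205,-0.0054,-0.0356,0,0,-4,0],
    [-0.028,-0.0065,-0.043,0,0,-5,0],
    [-0.0353,-0.0077,-0.0506,0,0,-6,0],
    [-0.044,-0.0088,-0.057,0,0,-7,0],
    [-0.0526,-0.0095,-0.0628,0,0,-8,0],
    [-0.062,-0.008,-0.0675,0,0,-8,0],
    [-0.0711,-0.0063,-0.072,0,0,-8,0],
    [-0.081,-0.0045,-0.075,0,0,-8,0],
    [-0.0909,-0.0028,-0.0777,0,0,-8,0],
  ],
)

```text
time: 8.37
position: [0.4516, -0.2649, 0.195]
eef_rot: [[-0.957, -0.292, -0.0], [-0.292, 0.957, 0.001], [0.0, 0.001, -1.0]]
wrist_force: [-1.5, 0.3, -2.7]
gripper_width: 0.0193
grip_force: 108.1
```

```bash
python3 arc.py s5|sed -n '1p;8,20p'
```

```text
[ 0.453  -0.2647  0.1955] [ 0.1669  0.9248 -2.3399] -2.620592455249129 8.4167
80 [ 0.0021 -0.0005 -0.0003] turn z -0.009392807889643251
90 [-0.0187  0.0002 -0.0024] turn z -0.009392807889643251
98 [-0.0354  0.0008 -0.0015] turn z -0.009392807889643251
104 [-0.0478  0.0012  0.0007] turn z -0.009392807889643251
```

View pics/s5.png

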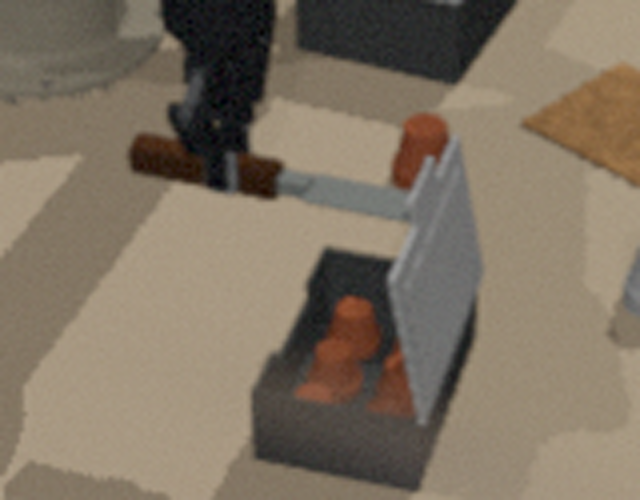

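The lid is at about 80°, with the blade tip pushing at (410,205). I'll push on to about 98° and then retract.

jog_arm(
  steps=[
    [-0.008,0,-0.001,0,0,0,0],
    [-0.016,0,-0.002,0,0,0,0],
    [-0.024,0.0005,-0.002,0,0,0,0],
    [-0.032,0.0005,-0.002,0,0,0,0],
    [-0.038,0.001,-0.001,0,0,0,0],
    [-0.038,0.001,-0.001,0,0,0,0],
    [-0.038,0.001,-0.001,0,0,0,0],
  ],
)

```text
time: 9.0
position: [0.4873, -0.2533, 0.1956]
eef_rot: [[-0.956, -0.292, 0.0], [-0.292, 0.956, 0.001], [-0.0, 0.001, -1.0]]
wrist_force: [-0.5, -0.2, -0.5]
gripper_width: 0.0196
grip_force: 108.2
```

jog_arm(
  steps=[
    [0.01,0,0,0,0,0,0],
    [0.03,0,0,0,0,0,0],
    [0.06,0,0,0,0,0,0],
    [0.09,0,0,0,0,0,0],
    [0.11,0,0,0,0,0,0],
    [0.12,0,0,0,0,0,0],
    [0.12,0,0,0,0,0,0],
  ],
)

```text
time: 9.58
position: [0.3706, -0.2891, 0.1961]
eef_rot: [[-0.957, -0.289, 0.0], [-0.289, 0.957, 0.0], [-0.0, 0.0, -1.0]]
wrist_force: [0.2, -1.0, 0.1]
gripper_width: 0.0196
grip_force: 108.2
```

```bash
python3 -c "
from h import *
im=snapshot('scene');cv2.imwrite('pics/s6.png',im[:,:,::-1])
old=cv2.imread('pics/scene.png')
# lid mask: pale grey, by predicted polygon for several angles: compare outline fit
u=np.array([np.cos(np.radians(19)),np.sin(np.radians(19)),0]);v=np.array([-u[1],u[0],0]);H=np.array([.6047+.003,-.218,.064])
hsv=cv2.cvtColor(im,cv2.COLOR_RGB2HSV)
m=((hsv[...,1]<45)&(hsv[...,2]>85)).astype(np.uint8)
for th in (60,70,80,85,90,95,100,103,106):
  t=np.radians(th);w=-u*np.cos(t)+np.array([0,0,np.sin(t)])
  q=proj('scene',[H+v*.085,H-v*.085,H-v*.085+w*.12,H-v*.0275+w*.12,H-v*.0275+w*.142,H+v*.0275+w*.142,H+v*.0275+w*.12,H+v*.085+w*.12])
  p=np.zeros_like(m);cv2.fillPoly(p,[np.round(q).astype(np.int32)],1)
  box=np.zeros_like(m);box[140:265,225:275]=1
  print(th,(m&p).sum(),(p&~m&1).sum(),(m&box&(1-p)).sum())
"
```

```text
60 174 1319 180
70 181 1060 173
80 190 775 164
85 202 587 152
90 226 406 128
95 260 185 94
100 242 21 128
103 113 41 247
106 46 49 308
```

The outline fits best between 95° and 100°, so the lid is past upright. Next I take the knife back, keeping wide of the lid.

```bash
python3 -c "
from h import *
go((.39,-.03,.22),180)
go((.5734,.1889,.13),174.5)"
```

```text
t 9.63 q6 -2.78 F [ 0.1156 -0.5585 -1.6809] w 0.0197 shift [-0.0925  0.2424 -0.0238] turn [ 0.0101  0.0402 16.8489]
t 9.63 q6 -2.78 F [ 0.1156 -0.5585 -1.6809] w 0.0197 shift [-0.3314  0.3988  0.0664] turn [ 0.0121  0.0398 22.3489]
```

jog_arm(
  steps=[
    [0,0.01,-0.005,0,0,1,0],
    [0,0.03,-0.01,0,0,3,0],
    [-0.01,0.06,-0.015,0,0,5,0],
    [-0.025,0.09,-0.02,0,0,7,0],
    [-0.04,0.12,-0.024,0,0,9,0],
    [-0.052,0.15,-0.024,0,0,11,0],
    [-0.065,0.18,-0.024,0,0,13,0],
    [-0.078,0.21,-0.024,0,0,15,0],
    [-0.088,0.232,-0.024,0,0,16.8,0],
    [-0.0925,0.242,-0.024,0,0,16.8,0],
    [-0.0925,0.242,-0.024,0,0,16.8,0],
  ],
)

```text
time: 10.55
position: [0.3907, -0.0276, 0.2202]
eef_rot: [[-1.0, -0.007, 0.001], [-0.007, 1.0, 0.001], [-0.001, 0.001, -1.0]]
wrist_force: [-0.1, 0.3, -0.6]
gripper_width: 0.0198
grip_force: 108.2
```

```bash
python3 -c "
from h import *
go((.5734,.1889,.10),174.5)"
```

```text
t 10.55 q6 -1.95 F [-0.0546  0.2687 -0.649 ] w 0.0198 shift [-0.1841  0.2151  0.1205] turn [0.0701 0.0282 5.8894]
```

jog_arm(
  steps=[
    [-0.01,0.012,0,0,0,0.5,0],
    [-0.03,0.036,0,0,0,1.2,0],
    [-0.052,0.061,0,0,0,2,0],
    [-0.074,0.087,0,0,0,2.8,0],
    [-0.096,0.112,0.01,0,0,3.5,0],
    [-0.118,0.138,0.03,0,0,4.2,0],
    [-0.14,0.164,0.055,0,0,5,0],
    [-0.16,0.188,0.08,0,0,5.5,0],
    [-0.176,0.206,0.105,0,0,5.9,0],
    [-0.184,0.215,0.12,0,0,5.9,0],
    [-0.184,0.215,0.12,0,0,5.9,0],
    [-0.184,0.215,0.12,0,0,5.9,0],
  ],
)

```text
time: 11.55
position: [0.5735, 0.1854, 0.0994]
eef_rot: [[-0.995, 0.099, -0.002], [0.099, 0.995, 0.0], [0.002, 0.0, -1.0]]
wrist_force: [-0.8, 0.2, 0.2]
gripper_width: 0.0196
grip_force: 108.2
```

```bash
python3 -c "
from h import *
go((.5734,.1889,.032),174.5)
# knife droop check: blade tip should be at TCP-.0139
s=get_state();im=snapshot('scene');R=np.array(s['eef_rot']);P=np.array(s['position'])+R@np.array([-.138,0,.0139])
print(proj('scene',[P])); cv2.imwrite('pics/s7.png',im[:,:,::-1])"
```

```text
t 11.55 q6 -1.35 F [-0.8144  0.2369  0.2127] w 0.0196 shift [0.0003 0.0034 0.0674] turn [ 0.0171 -0.1015 -0.2039]
[[355.6079 169.4741]]
```

jog_arm(
  steps=[
    [0,0.001,0.01,0,0,0,0],
    [0,0.003,0.03,0,0,0,0],
    [0,0.003,0.048,0,0,0,0],
    [0,0.003,0.058,0,0,0,0],
    [0,0.003,0.063,0,0,0,0],
    [0,0.003,0.066,0,0,0,0],
    [0,0.003,0.067,0,0,0,0],
    [0,0.003,0.067,0,0,0,0],
  ],
)

```text
time: 12.27
position: [0.5742, 0.1885, 0.0339]
eef_rot: [[-0.995, 0.1, 0.001], [0.1, 0.995, 0.001], [-0.001, 0.001, -1.0]]
wrist_force: [0.5, -0.1, -0.4]
gripper_width: 0.0197
grip_force: 108.2
```

jog_arm(
  steps=[
    [0,0,0.001,0,0,0,0],
    [0,0,0.002,0,0,0,0],
    [0,0,0.003,0,0,0,0],
    [0,0,0.003,0,0,0,0],
  ],
)

```text
time: 12.6
position: [0.574, 0.1887, 0.0309]
eef_rot: [[-0.995, 0.1, 0.001], [0.1, 0.995, 0.001], [-0.001, 0.001, -1.0]]
wrist_force: [-2.3, -0.4, 4.5]
gripper_width: 0.0199
grip_force: 109.1
```

jog_arm(
  steps=[
    [0,0,0,0,0,0,0.02],
    [0,0,0,0,0,0,0.024],
    [0,0,0,0,0,0,0.03],
    [0,0,0,0,0,0,0.04],
    [0,0,0,0,0,0,0.05],
    [0,0,0,0,0,0,0.06],
    [0,0,0,0,0,0,0.06],
  ],
  newtons=20,
)

```text
time: 13.18
position: [0.5738, 0.1886, 0.0301]
eef_rot: [[-0.995, 0.1, -0.0], [0.1, 0.995, 0.001], [0.0, 0.001, -1.0]]
wrist_force: [0.5, -0.4, 0.1]
gripper_width: 0.06
grip_force: 0.0
```

jog_arm(
  steps=[
    [0,0,-0.01,0,0,0,0.06],
    [0,0,-0.03,0,0,0,0.06],
    [0,0,-0.06,0,0,0,0.06],
    [0,0,-0.09,0,0,0,0.06],
    [0.03,0,-0.12,0,0,0,0.06],
    [0.06,0,-0.15,0,0,0,0.06],
    [0.1,0,-0.18,0,0,0,0.06],
    [0.14,0,-0.2,0,0,0,0.06],
    [0.17,0,-0.21,0,0,0,0.06],
    [0.18,0,-0.21,0,0,0,0.06],
    [0.18,0,-0.21,0,0,0,0.06],
    [0.18,0,-0.21,0,0,0,0.06],
  ],
)

```text
time: 14.18
position: [0.3948, 0.2066, 0.241]
eef_rot: [[-0.995, 0.1, 0.002], [0.1, 0.995, 0.001], [-0.002, 0.001, -1.0]]
wrist_force: [0.4, 0.6, -0.5]
gripper_width: 0.0599
grip_force: 0.0
```

```bash
python3 -c "
from h import *
a=cv2.imread('pics/scene.png');b=snapshot('scene')[:,:,::-1]
a=cv2.resize(a,(512,384),interpolation=cv2.INTER_AREA)
d=(cv2.absdiff(a,np.ascontiguousarray(b)).max(2)>45).astype(np.uint8)
n,_,st,_=cv2.connectedComponentsWithStats(d)
print([list(s) for s in st[1:] if s[4]>8])
# knife: dark handle centroid in scene, before/after
for im in(a,b):
  r=im[155:200,280:362].astype(int)
  m=(r.sum(2)<170);y,x=np.nonzero(m);print('handle',m.sum(),x.mean()+280,y.mean()+155)
  m=(abs(r[...,0]-r[...,2])<25)&(r.sum(2)>250);y,x=np.nonzero(m);print('blade',m.sum(),x.mean()+280,y.mean()+155)
print(proj('scene',[[.4259,.0075,.03],[.6633,-.0191,.03]]))
s=get_state();print(s['time'],s['position'])"
```

```text
[[np.int32(181), np.int32(0), np.int32(16), np.int32(6), np.int32(40)], [np.int32(210), np.int32(0), np.int32(6), np.int32(7), np.int32(19)], [np.int32(223), np.int32(0), np.int32(9), np.int32(14), np.int32(77)], [np.int32(234), np.int32(0), np.int32(68), np.int32(35), np.int32(1012)], [np.int32(145), np.int32(3), np.int32(7), np.int32(9), np.int32(22)], [np.int32(166), np.int32(5), np.int32(3), np.int32(5), np.int32(9)], [np.int32(197), np.int32(4), np.int32(7), np.int32(12), np.int32(49)], [np.int32(267), np.int32(18), np.int32(9), np.int32(9), np.int32(36)], [np.int32(159), np.int32(25), np.int32(5), np.int32(26), np.int32(42)], [np.int32(201), np.int32(24), np.int32(2), np.int32(7), np.int32(11)], [np.int32(294), np.int32(27), np.int32(7), np.int32(10), np.int32(33)], [np.int32(259), np.int32(31), np.int32(38), np.int32(74), np.int32(1355)], [np.int32(199), np.int32(35), np.int32(3), np.int32(16), np.int32(24)], [np.int32(176), np.int32(46), np.int32(26), np.int32(24), np.int32(210)], [np.int32(127), np.int32(55), np.int32(15), np.int32(15), np.int32(83)], [np.int32(133), np.int3
[... 343 characters left out ...]
.int32(130), np.int32(110), np.int32(9), np.int32(13), np.int32(73)], [np.int32(235), np.int32(110), np.int32(14), np.int32(10), np.int32(65)], [np.int32(157), np.int32(116), np.int32(14), np.int32(10), np.int32(61)], [np.int32(141), np.int32(120), np.int32(9), np.int32(5), np.int32(23)], [np.int32(202), np.int32(155), np.int32(9), np.int32(8), np.int32(38)], [np.int32(212), np.int32(186), np.int32(63), np.int32(60), np.int32(1751)]]
handle 208 314.97596153846155 169.0721153846154
blade 184 338.1195652173913 182.93478260869566
handle 211 315.02369668246445 169.1990521327014
blade 191 338.020942408377 183.10994764397907
[[254.3219 177.5448]
 [312.6694 207.4079]]
14.2333 [0.3954 0.2064 0.2404]
```

Since the start, only the arm and the tin's lid have changed in the picture: the knife is back to within a pixel of where it lay, and the pots haven't moved. Handing in.

```bash
python3 -c "
from h import *
print(close_job())"
```

```text
the job is handed in; nothing more can be done
None
```

I levered the lid open with the knife to about 95–100° (leaning back), laid the knife flat on the cork mat and let go of it, left both pots where they were, and handed the job in at about 14 s; the final state was checked by comparing images, and no verdict came back.

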